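# Open the combination padlock and present it

### The arm

A 6-joint arm with a two-finger parallel gripper is mounted at the origin on the work surface. World frame = base frame: x ahead of the robot, y to its left, z up, the work surface at z = 0. Lengths are in mm, angles in rad, forces in N, time in s.
With the tool pointing down it reaches from about 325 to 875 mm from the base axis. Payload 4.4 kg.
Tool frame: the origin (TCP) lies on the centre line of the jaws, within the pads' length; the fingertips stand ahead of it and the grasp point (between the pads) lies 6 mm ahead of it (ctrl.tcp_to_tips is the z of the fingertips in the tool frame, in mm); z points along the fingers, y is the direction in which the jaws open and shut (so a half turn about z gives the same grasp; the last joint's range is limited). The gripper opens to 85 mm and grips with 20 to 120 N. Pads are 22 mm wide; open, the fingers measure 114 mm over their backs; the gripper's body (76 mm by 85 mm) begins 54 mm behind the grasp point. The pads swing forward as they close: fully open they stand 13 mm farther back than shut.
Start: joints at [-1.385, 0.207, 1.542, -0, 1.393, -0.15], TCP at [190.007, -542.701, 256.282] pointing down, gripper open.
Joint ranges: [-2.73, 2.73], [-0.86, 2.22], [0.23, 2.46], [-1.11, 4.25], [0.08, 2.63], [-2.82, 2.82]. Speed limits (rad/s): [2.79, 2.79, 3.14, 3.14, 3.14, 3.14].

### API

Orientations are given as a 3x3 rotation matrix whose columns are the frame's x, y, z axes.
In Python, from plant import ctrl, sensors, optics gives the robot as it stands. Calls block until the motion is done:
- ctrl.move_ptp(position, orientation): joint-space move of the TCP to a pose.
- ctrl.move_l(position, rot=None, vel=150, threshold=None): straight line of the TCP; rot=None keeps the orientation; vel is the mean speed in mm/s. With threshold (N) it stops when the force on the tool has changed by that much, and returns True; else False.
- ctrl.set_joints(angles): joint-space move.
- ctrl.gripper_to(opening, force=None): finger opening in mm; force is the grip in N (None keeps the last); returns when the fingers have stopped.
- ctrl.hold(seconds).
- ctrl.solve_ik(position, orientation): joint angles nearest the present ones, or None.
- sensors.read_state(): the state.
- optics.grab_frame(name): name is "side" or "top"; returns (picture, depth): 420x560x3 uint8, red, green, blue; 420x560 float32, mm along the optical axis (not along the pixel's ray), 0 where there is no reading.
- optics.camera_params(name): a dict with "mtx" (3x3 intrinsics, pixels), "R" (3x3) and "t" (3): a world point X has camera coordinates R X + t. Camera axes: x right, y down, z forward; pixel columns grow to the right and rows downward; lengths in mm; the calibration is good to about 2 mm. A picture is of the moment at which its call begins. camera_params takes no time and is no camera call.
A pose or a line that the arm cannot do raises ctrl.MotionError and nothing moves.
- ctrl.finish_job(): hands the job in, once; it reports no verdict.
The state is a dict: "t": time; "q": joint angles; "qvel": joint speeds; "tau": joint torques, N m; "eef_pos": TCP position; "eef_rot": TCP orientation; "force": force on the tool from outside, world axes, zero at the start; "wrist_torque": the same for the moment, N m; "grip_width": finger opening in mm.
Only numpy, scipy, OpenCV 4.12 (cv2) and the standard library are available. Lean on these libraries where they do the work, as an engineer would, in place of code of your own. Each camera call takes 0.05 s, during which the arm holds its last target.

### The job

The steel combination padlock lies on its back on the cutting table. First press it fully down into the shallow recess of the wooden holding block, dial up and shackle out over the block's open end (away from the fence); then turn its dial, click by click, until the pointer clicks in at the raised mark beside the shackle, and pull the shackle out to its stop while the lock is still seated in the block. Finally lift the open lock and finish while holding it up in the gripper, still and open, at least 12 cm above the table, and leave all the other things where they are.

Things in the scene. Friction and masses are not known exactly. Their poses are not given: they have to be found in the camera images.
- lock: Combination padlock, 0.28 to 0.41 kg, the only lock with a dial. Steel body 56 (x) by 64 (y) by 28 (z) mm, lying on its back, dial up. Origin: centre of the underside; z up through the dial, -x towards the shackle. Starts flat on the table, left or right, turned up to 0.7 rad either way, shackle roughly towards the robot.
- mark (a point): Raised mark on the lock's top face beside the shackle, 4 by 3 mm, 2.5 mm high: at x = -25.5, y = 0, z = 28 mm in the lock's frame.
- grip (a point): Centre of the dial's bar, on the dial's axis (the lock's z axis), 41 mm above the lock's underside. A disc 44 mm across (28 to 33 mm above the underside) carries the bar: 32 long, 10 wide, 16 high (33 to 49 mm above). The bar lies along this point's x; its -x end is the pointer nose, 4 mm wide, tip 22 mm from the axis. Turns with the dial. The whole lock may be lifted by the bar.
- dial (a joint): Dial angle, rad, growing counterclockwise seen from above. At 0 the pointer meets the mark (lock's -x); only there, within about 0.15, is the shackle free. Spring clicks every 0.524 rad, about 0.06 N m to leave one; stops at -1.75 and 0.4. Starts one, two or three clicks clockwise of the mark (near -0.52, -1.05 or -1.57).
- shackle (a joint): How far the shackle is pulled out along the lock's -x, in m: 0 shut, 0.018 at its stop. Once freed it needs about 4 N and stays where it is left; with the dial off the mark it is blocked after about 2 mm.
- bow (a point): Middle of the shackle's far cross bar: 84 mm from the lock's origin along its -x when shut, 15.5 mm above its underside; axes are the lock's. Moves with the shackle, an 8 mm round bar: legs along x at y = -22 and +22 mm (52 mm over all), joined by this bar along y. Window between the legs 36 mm wide, and 40 mm long from the block's end face to the bar when seated and shut.
- block: Beech holding block fixed to the table, 80 (x) by 92 (y) by 22 (z) mm, turned up to 0.5 rad either way. Origin: centre of its underside, z up. A fence 12 mm thick stands against its +x end face, 34 mm high above the table; the -x end, towards the robot, is open: the shackle must point there.
- recess (a point): Centre of the recess floor, 14 mm above the table and the block's origin; axes are the block's. The recess is 59 (x) by 67 (y) mm, 8 mm deep: 1.5 mm play all round the lock, 2 mm chamfer at the rim. Fully seated, the lock's origin lies at this point and its axes are parallel to the block's.
- key_lock: Bystander: small brass padlock without a dial, 28 by 38 by 16 mm, lying flat between the two work places. Origin: centre of its underside.
- tin: Bystander: flat aluminium tin, 48 mm across, 22 mm high. Origin: centre of its underside.
- spool_a: Bystander: thread spool standing up, 36 mm across, 50 mm high, left of the work places. Origin: centre of its underside.
- spool_b: Bystander: second thread spool, same size. Origin: centre of its underside.
- shears: Bystander: pair of shears lying flat, 190 mm long, 14 mm high at most, right of the work places. Origin: near the pivot, on the underside.
- pencil: Bystander: pencil, 160 mm long, 8 mm thick, lying across in front of the robot. Origin: its middle, on the underside.
Mind the look-alikes: they are no part of the job. Of the things shaped like the lock, the steel one is meant. Of the things that look like the block, take the one that is farthest from the robot's base at the start.

How it is judged (in metres and radians):
On the way, in this order (a step that is already met when the one before it is completed fails the run):
1. the lock is pressed fully down into the recess, shackle over the open end (z of lock in the frame of recess between -0.003 and 0.0025 m and horizontal distance between lock and recess below 0.004 m and x of bow in the frame of recess below -0.06 m and angle between lock's own z axis and vertical below 0.06 rad), for 0.2 s.
2. the dial is turned to the mark with the lock seated and still shut (all of step 1 and value of joint dial between -0.15 and 0.15 rad and value of joint shackle below 0.004 m), for 0.2 s.
3. the shackle is pulled out to its stop while the lock is in the block (value of joint shackle above 0.015 m and horizontal distance between lock and recess below 0.006 m and z of lock in the frame of recess below 0.006 m), for 0.1 s.
At the end, for the whole second after the job is handed in: The lock is held in the gripper (finger force over 1 N), open (shackle out more than 13 mm), its origin and its shackle bow each more than 0.10 m above the table, so that nothing but the fingers carries it, and nearly still (under 0.05 m/s and 0.5 rad/s) (value of joint shackle above 0.013 m and height (world z) of each of lock, bow above 0.1 m and contact force between the fingers and lock above 1 N and linear speed of lock below 0.05 m/s and angular speed of lock below 0.5 rad/s); the arm keeps its last pose, push and grip.
It fails at once if a bystander (small padlock, tin, spool, shears or pencil) is shifted by more than 2 cm or tipped (distance of any of key_lock, tin, spool_a, spool_b, shears, pencil from where it was at the start of the episode above 0.02 m or angle between any of key_lock, tin, spool_a, spool_b, shears, pencil's own z axis and vertical above 0.5 rad).
It also fails if it takes over 58 s, if anything falls off the work surface, if the arm or the gripper's body presses on something with over 40 N, if the wrist force passes 120 N, or if a joint passes its speed limit or range.

## Working session

There is one attempt and no reset: what is moved stays moved. The work goes in short steps, each a Python script; the robot and the scene stay as the last script left them, time stands still between calls to the robot, and variables do not carry over. Pictures are saved under pics/ and viewed, and the job is handed in when it is done.

```bash
ls; mkdir -p pics; python3 - <<'E'
from plant import ctrl, sensors, optics
import cv2, numpy as np
for n in ("top","side"):
    p,d=optics.grab_frame(n); cv2.imwrite(f"pics/{n}0.png",p[:,:,::-1]); np.save(f"{n}0.npy",d); np.save(f"{n}0p.npy",p)
    c=optics.camera_params(n); print(n,c)
s=sensors.read_state(); print(s['t'],s['eef_pos'],s['eef_rot'],ctrl.tcp_to_tips,s['grip_width'],s['force'])
E
```

```text
pics
top {'mtx': array([[401.06466846,   0.        , 279.17323701],
       [  0.        , 401.06466846, 210.71009942],
       [  0.        ,   0.        ,   1.        ]]), 'R': array([[ 0.02126538, -0.99972204, -0.01017956],
       [-0.99668693, -0.02039912, -0.07873395],
       [ 0.07850441,  0.01182014, -0.99684369]]), 't': array([-24.03845535, 475.02731467, 961.62284781])}
side {'mtx': array([[515.88403038,   0.        , 278.77066892],
       [  0.        , 515.88403038, 205.84447831],
       [  0.        ,   0.        ,   1.        ]]), 'R': array([[-0.84550793, -0.53383507, -0.01168117],
       [-0.38129647,  0.61893726, -0.68668018],
       [ 0.37380388, -0.57613955, -0.72686579]]), 't': array([ 394.60646553,  224.26648979, 1097.21835445])}
0.1 [ 189.89085568 -542.05446795  255.2256065 ] [[ 9.43813103e-01  3.30479484e-01 -3.70688078e-04]
 [ 3.30479525e-01 -9.43810903e-01  2.06444160e-03]
 [ 3.32396147e-04 -2.07095185e-03 -9.99997800e-01]] 25.0 85.44980358611659 [-0.29386379 -0.95484345 -0.08655406]
```

View pics/top0.png

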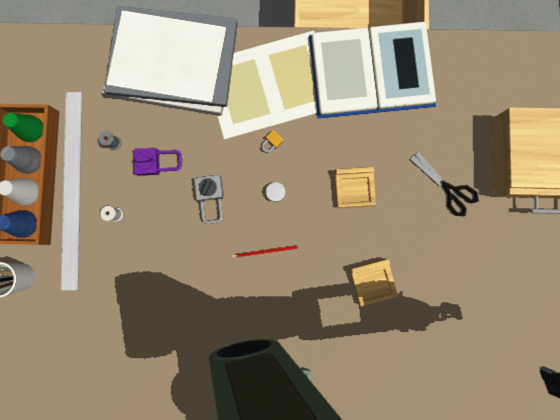

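View pics/side0.png

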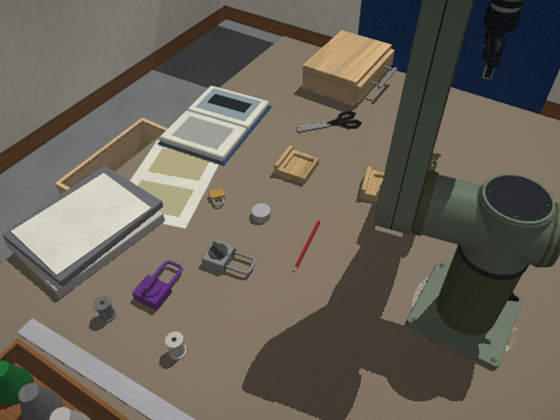

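The steel lock is in the top view at (208,187) with its shackle down at (211,212). The far block is at (355,187), and the look-alike at (375,282) is nearer the base. I'll enlarge both.

```bash
cat > h.py <<'E'
import numpy as np, cv2
from plant import ctrl, sensors, optics
def world(n,d,u,v,z=None):
    c=optics.camera_params(n);K,R,t=c['mtx'],c['R'],c['t']
    r=np.linalg.inv(K)@np.array([u,v,1.])
    if z is None: return R.T@(r*d-t)
    a=R.T@r;b=-R.T@t; return b+a*(z-b[2])/a[2]
def cloud(n,d):
    c=optics.camera_params(n);K,R,t=c['mtx'],c['R'],c['t']
    v,u=np.mgrid[:420,:560]; P=np.stack([(u-K[0,2])/K[0,0]*d,(v-K[1,2])/K[1,1]*d,d],-1)
    return (P-t)@R
def proj(n,X):
    c=optics.camera_params(n); p=c['mtx']@(c['R']@np.asarray(X,float)+c['t']); return p[:2]/p[2]
def down(a):  # tool z down, jaw (y) axis at world angle a
    y=np.array([np.cos(a),np.sin(a),0]); z=np.array([0,0,-1.]); return np.stack([np.cross(y,z),y,z],1)
def crop(n,p,c,w,h,s,fn):
    u,v=int(c[0]-w/2),int(c[1]-h/2); im=cv2.resize(p[v:v+h,u:u+w,::-1],None,fx=s,fy=s,interpolation=cv2.INTER_CUBIC); cv2.imwrite(fn,im); print(fn,'origin',u,v)
E
python3 - <<'E'
from h import *
p=np.load('top0p.npy');d=np.load('top0.npy')
crop('top',p,(210,197),60,70,8,'pics/c1.png')
crop('top',p,(355,187),60,60,8,'pics/c2.png')
W=cloud('top',d)
print("table z",np.median(W[195:205,300:320,2]))
for nm,(u0,u1,v0,v1) in dict(lock=(190,228,170,228),block=(330,382,162,212)).items():
    w=W[v0:v1,u0:u1].reshape(-1,3)
    print(nm,np.percentile(w[:,2],[1,50,80,90,99]))
    print((W[v0:v1:2,u0:u1:2,2]).round().astype(int))
E
```

```text
pics/c1.png origin 180 162
pics/c2.png origin 325 157
table z 0.4275424367506099
lock [-3.89168389  1.69093521 27.69176472 31.90498195 50.89643355]
[[  1   0   3  -2   1   1  -1  -2   5   3   0  -1   0  -1   0   3  -3  -2
   -3]
 [ -1  -2   0   1   1   0   0   0   0  -2  -2   2  -1  -3   0   2   3  -1
    2]
 [  3   1   2   1   0   3  -3  -1  -4   1  -2  -1 996  -2   0  -2   0   2
    2]
 [  0   2   1   1  -3   0   1   4  27  26  27  28  28  30  27  22   0   1
    0]
 [ -1  -3  -1  28  28  28  29  25  33  35  37  28  26  28  24  26  -5   0
    1]
 [  1  -2  -1  28  29  24  30  31  34  52  50  35  30  27  31  29   3   0
    2]
 [ -2   2   1  28  26  31  32  36  51  50  49  36  30  27  27  26   0   3
    1]
 [  1   0   1  28  26  34  35  33  49  49  38  35 996  34  27  27   2   2
    1]
 [  2   1  -2  26  28  31  32  49  47  51  34  32  31  33  28  27  12   0
    1]
 [ -1   3   2  30  28  31  32  53  50  47  33  35  37  31  26  29  17  -1
    1]
 [ -1  -4   1  26  27  36  36  47  50  34  32  36  32  31  26  26  16   1
    2]
 [  1  -2   0  26  29  30  33  50  47  34  33  31  35  30  27
[... 3491 characters left out ...]
15  14  15
   12  16  20  22  22  -3 996   2]
 [ -1   5   0   2  26  21  22  11  13  17  14  17  14  14  13  11  14  16
   13  14  18  20  19   0   2   1]
 [ -2   2   0  -2  18  24  20  13  13  21  22  21  20  24  20  20  21  20
   22  21  21  24  27  -1  -1   0]
 [ -1  -2   0   1  21  24  21  23  22  23  22  25  23  21  22  24  18  22
   25  21  23  23  23   1   0   2]
 [ -1   2  -2   1  23  21  22  22  21  24  22  17  14  11   9   4   0   0
    0  -2   1  -1  -2   2  -3   0]
 [  2  -1   2   0   2   1  -3  -2  -2   0  -1   2  -2   0   1   0  -1  -2
   -6   1   0   2  -1   0   0   1]
 [ -1   2   3   0   1   0   1   3   3  -1  -2  -2   1   1  -2   2   0   2
    2   2   0   3   0  -3   2  -2]]
```

View pics/c1.png

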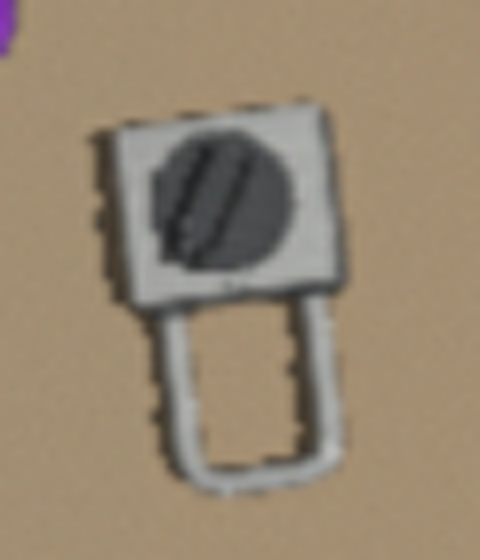

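View pics/c2.png

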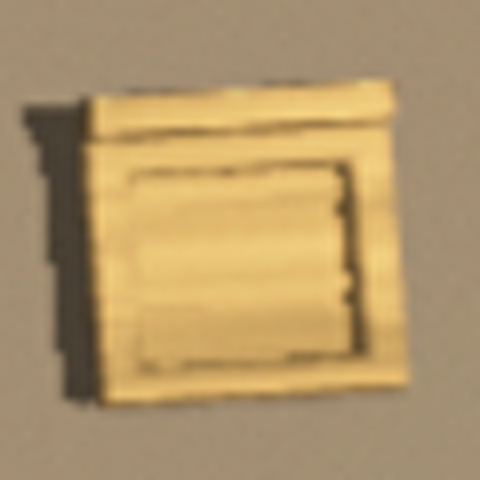

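```bash
python3 - <<'E'
from h import *
p=np.load('side0p.npy')
crop('s',p,(230,258),70,60,9,'pics/c3.png')
crop('s',p,(297,165),60,60,9,'pics/c4.png')
E
```

```text
pics/c3.png origin 195 228
pics/c4.png origin 267 135
```

View pics/c3.png

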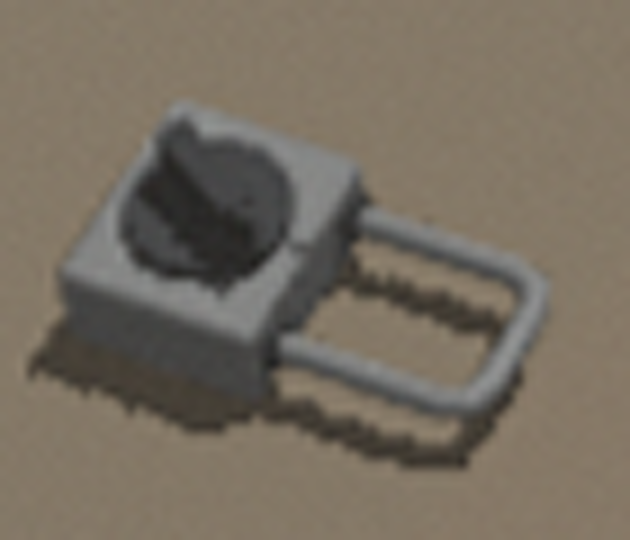

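View pics/c4.png

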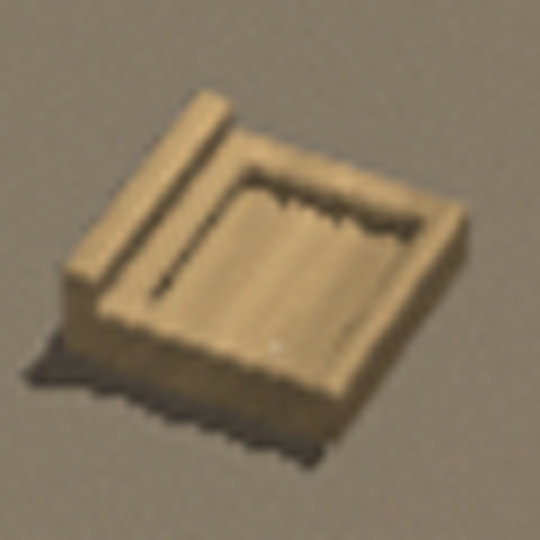

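```bash
cat >> h.py <<'E'
from scipy.optimize import least_squares
def fit(obs,x0):
    # obs: list (cam,(u,v),(lx,ly,lz)); returns x,y,yaw
    def f(p,full=False):
        c,s=np.cos(p[2]),np.sin(p[2]);r=[]
        for n,uv,l in obs:
            X=[p[0]+c*l[0]-s*l[1],p[1]+s*l[0]+c*l[1],l[2]]
            r+=list(proj(n,X)-uv)
        return np.array(r)
    q=least_squares(f,x0); return q.x,q.fun.reshape(-1,2)
def px(o,s,c): return np.array([o[0]+(c[0]+.5)/s-.5,o[1]+(c[1]+.5)/s-.5])
E
python3 - <<'E'
from h import *
np.set_printoptions(precision=3,suppress=True)
T=[(118,130,28,32,28),(322,104,28,-32,28),(342,288,-28,-32,28),(138,306,-28,32,28)]
S=[(182,103,28,-32,28),(357,170,-28,-32,28),(250,338,-28,32,28),(62,270,28,32,28)]
ot=[('top',px((180,162),8,a[:2]),a[2:]) for a in T]
os=[('side',px((195,228),9,a[:2]),a[2:]) for a in S]
for o in (ot,os,ot+os):
    r,e=fit(o,[550,170,0]); print('lock',r,e.tolist())
T=[(103,402,-40,46,22),(410,383,-40,-46,22),(88,98,52,46,34),(393,82,52,-46,34),(133,178,29.5+2,33.5+2,22),(350,165,31.5,-35.5,22),(365,353,-31.5,-35.5,22),(140,365,-31.5,35.5,22)]
S=[(465,205,-40,-46,22),(337,398,-40,46,22),(207,90,52,-46,34),(232,105,40,-46,34),(65,268,52,46,34),(100,282,40,46,34)]
ot=[('top',px((325,157),8,a[:2]),a[2:]) for a in T]
os=[('side',px((267,135),9,a[:2]),a[2:]) for a in S]
for o in (ot,ot[:4],ot[4:],os,ot+os):
    r,e=fit(o,[550,-170,0]); print('block',r); 
    print(e.tolist())
print(world('top',0,*px((180,162),8,(224,202)),33))
# bar pixel ends top
for c in ((225,155),(185,250),(208,195)): print('bar',world('top',0,*px((180,162),8,c),49))
for c in ((180,125),(225,260)): print('barside',world('side',0,*px((195,228),9,c),49))
d=np.load('top0.npy');W=cloud('top',d)[170:228,190:228].reshape(-1,3);W=W[(W[:,2]>44)&(W[:,2]<60)];print(len(W),W.mean(0)); m,ev=np.linalg.eigh(np.cov(W[:,:2].T));print(m,ev,np.arctan2(ev[1,1],ev[0,1]))
E
```

```text
lock [528.078 159.585   0.135] [[-0.16449561104050758, -0.2061072448808261], [0.3697473864276333, 0.04514995346272599], [0.2241357740446972, -0.30217344774843014], [-0.4289950166034089, 0.45858346598942035]]
lock [527.043 163.165   0.138] [[-0.3926387252621737, -0.8752424247993815], [1.3678934473245192, -0.7889118116802365], [-0.05465931675925617, 0.9984465389061938], [-0.9079005370504376, 0.4812817614339906]]
lock [527.827 161.208   0.137] [[-0.8436188217836502, -0.09948410328249224], [-0.31272418094562227, 0.11925207702151397], [-0.432578512056466, -0.23113986248685592], [-1.0823343806423793, 0.5624358149162845], [-0.1271061391732644, -1.5638542826999355], [1.5945997888558736, -1.4699434034909018], [0.15784902464392303, 0.25530817141310536], [-0.6532674784223786, -0.26888751813288536]]
block [ 530.622 -199.085    0.077]
[[0.23326243297719884, 0.16343341475715079], [-0.34953192705017955, 0.39186769954497436], [0.2096663699273904, -0.049181459156301344], [0.0579082452422881, -0.2267885684056239], [-1.2056963258317523, -1.1315727745474646], [0.665925848416407, -1.1656197174614533], [0
[... 1034 characters left out ...]
1, -0.8405211303341673], [0.5103187611859994, -0.9601509174960654], [0.6218540917117252, 1.1184776467641484], [-0.393651914404586, 1.361829746087352], [0.5169106479893344, -0.03374104941426026], [0.09683566089131546, -0.7584100336826225], [-0.8576446806068816, -0.47148690824198525], [0.23653113972113715, -0.8735061219376803], [-0.7104304115360947, -0.3852299008412672], [-0.6149579974180597, -0.5680699817744426]]
[528.833 160.493  33.   ]
bar [540.795 157.599  49.   ]
bar [512.044 168.517  49.   ]
bar [528.673 162.249  49.   ]
barside [540.45  155.842  49.   ]
barside [504.931 184.394  49.   ]
65 [528.069 160.529  49.116]
[  8.688 102.372] [[-0.35  -0.937]
 [-0.937  0.35 ]] 2.7840275350287262
```

```bash
python3 - <<'E'
from h import *
np.set_printoptions(precision=3,suppress=True)
b=-0.362
for a in (b+np.pi/2,b-np.pi/2):
    for p,da in (((528.2,160.5,150),0),((530.5,-199,150),-.057),((530.5,-199,150),.5),((450,-205,60),.08-b)):
        print(a,p,ctrl.solve_ik(p,down(a+da)))
E
```

```text
1.2087963267948965 (528.2, 160.5, 150) [ 0.138  0.269  1.699 -0.     1.173 -1.071]
1.2087963267948965 (530.5, -199, 150) [-0.512  0.298  1.662 -0.     1.182 -1.663]
1.2087963267948965 (530.5, -199, 150) [-0.512  0.298  1.662 -0.     1.182 -2.22 ]
1.2087963267948965 (450, -205, 60) [-0.603  0.3    1.889 -0.     0.952 -2.253]
-1.9327963267948967 (528.2, 160.5, 150) [ 0.138  0.269  1.699 -0.     1.173  2.071]
-1.9327963267948967 (530.5, -199, 150) [-0.512  0.298  1.662 -0.     1.182  1.478]
-1.9327963267948967 (530.5, -199, 150) [-0.512  0.298  1.662 -0.     1.182  0.921]
-1.9327963267948967 (450, -205, 60) [-0.603  0.3    1.889 -0.     0.952  0.888]
```

```bash
python3 - <<'E'
from h import *
np.set_printoptions(precision=3,suppress=True)
a=-0.362-np.pi/2
ctrl.move_ptp((528.2,160.5,150),down(a))
ctrl.gripper_to(40,60)
print('hit',ctrl.move_l((528.2,160.5,62),vel=80,threshold=6), sensors.read_state()['eef_pos'])
s=sensors.read_state();print(s['force'],s['t'])
for n in('side','top'):
    p,d=optics.grab_frame(n); crop(n,p,(230,250) if n=='side' else (208,190),90,80,7,f'pics/g_{n}.png')
E
```

```text
hit False [528.857 160.584  62.688]
[-0.254  0.773  0.314] 4.6333
pics/g_side.png origin 185 210
pics/g_top.png origin 163 150
```

View pics/g_side.png

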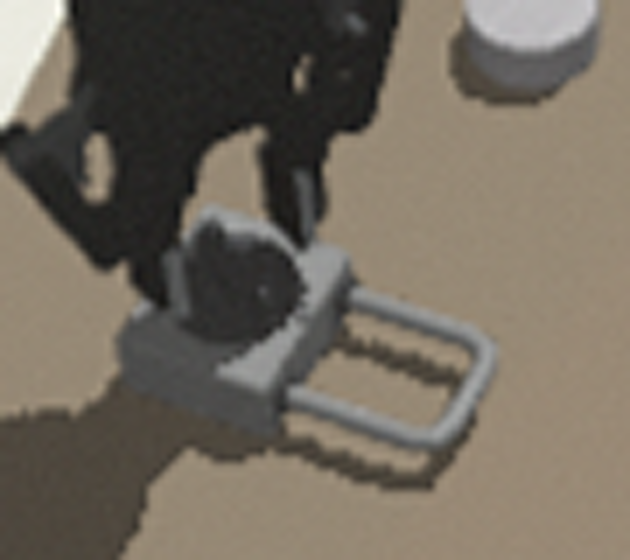

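View pics/g_top.png

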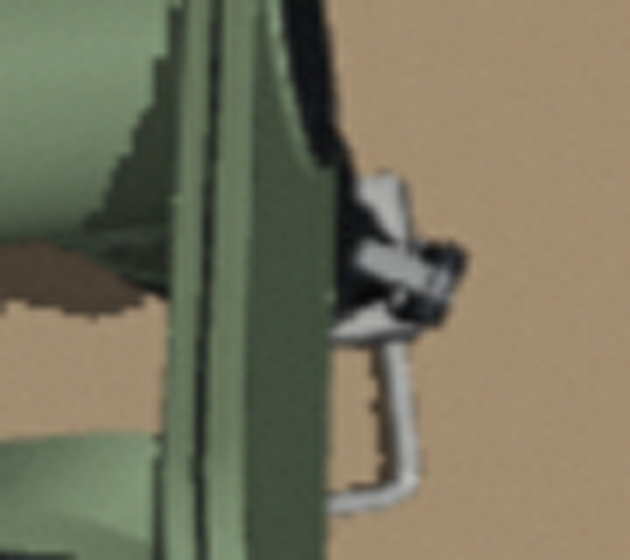

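The fingers straddle the bar in the side crop: left tip (165,290), right tip (305,225), bar around (235,275). I'll close and lift.

```bash
python3 - <<'E'
from h import *
np.set_printoptions(precision=3,suppress=True)
ctrl.gripper_to(5,80)
s=sensors.read_state();print(s['grip_width'],s['force'],s['eef_pos'])
ctrl.move_l((528.2,160.5,152),vel=80)
ctrl.hold(.3)
s=sensors.read_state();print(s['grip_width'],s['force'],s['eef_pos'],s['wrist_torque'],s['t'])
p,d=optics.grab_frame('side'); crop('side',p,(230,210),90,80,7,f'pics/l_side.png')
np.save('l.npy',d)
E
```

```text
7.253766893486324 [-0.689  0.843  5.377] [528.614 160.742  62.673]
7.409753100493188 [-0.458 -0.189 -2.826] [528.03  160.457 151.641] [ 0.024 -0.03   0.001] 6.7
pics/l_side.png origin 185 170
```

View pics/l_side.png

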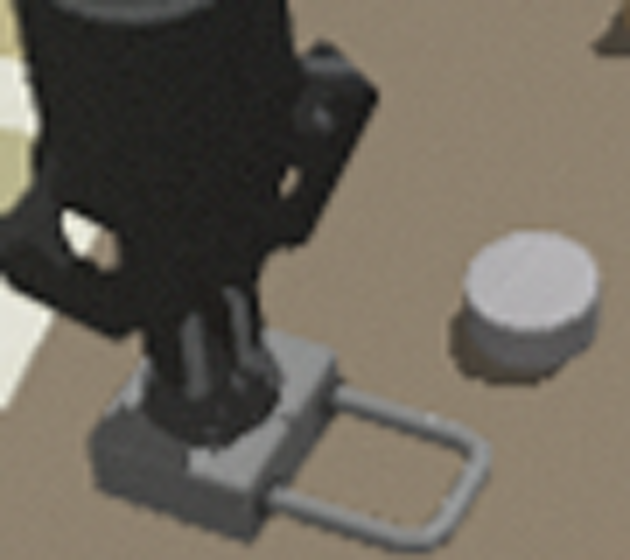

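```bash
python3 - <<'E'
from h import *
np.set_printoptions(precision=3,suppress=True)
z=89
S=[(335,362,-28,-32,28+z),(248,485,-28,32,28+z),(92,440,28,32,28+z),(272,332,28,-32,28+z),(250,540,-28,32,z),(487,455,-88,-18,z+15.5),(425,548,-86,22,z+15.5)]
o=[('side',px((185,170),7,a[:2]),a[2:]) for a in S]
for oo in (o[:5],o):
    r,e=fit(oo,[528,160,.1]);print(r,e.tolist())
d=np.load('l.npy');W=cloud('side',d).reshape(-1,3)
m=(abs(W[:,0]-528)<70)&(abs(W[:,1]-160)<60)&(W[:,2]>110)&(W[:,2]<123)
print(m.sum(),W[m].mean(0))
A=np.c_[W[m][:,:2]-[528,160],np.ones(m.sum())];c=np.linalg.lstsq(A,W[m][:,2],rcond=None)[0];print(c)
E
```

```text
[519.182 158.654  -0.044] [[5.324688529531841, 1.2782431003331283], [-0.9559738800340654, 2.5454144047849354], [1.1304015198614366, -2.3898366168454572], [-5.608374102833778, -5.0764876410567865], [0.009790813976366053, 3.0012280638494815]]
[523.409 156.906   0.052] [[3.7671752742768945, -1.3348218467266406], [-0.12603495750795446, 0.9316071638910728], [0.4426063928810038, -2.3180438333192512], [-8.50238830074511, -6.073056246964256], [0.8211158701590193, 1.3945504509323428], [2.5518569701368676, 3.5415778414660224], [0.7957255978851947, 2.7567327428887154]]
437 [516.223 168.954 117.165]
[  0.062  -0.019 118.06 ]
```

```bash
python3 - <<'E'
from h import *
np.set_printoptions(precision=2,suppress=True)
z=89
S=[(335,362,-28,-32,28+z),(248,485,-28,32,28+z),(92,440,28,32,28+z),(250,540,-28,32,z),(487,455,-86,-22,z+15.5),(425,548,-86,22,z+15.5)]
o=[('side',px((185,170),7,a[:2]),a[2:]) for a in S]
for oo in (o[:4],o):
    r,e=fit(oo,[528,160,.1]);print(r,e.tolist())
# predicted corners for yaw .137 at (528,160.5)
c,s=np.cos(.137),np.sin(.137)
for a in S: 
    X=[528+c*a[2]-s*a[3],160.5+s*a[2]+c*a[3],a[4]];print((proj('side',X)-[185,170]+.5)*7-.5,a[:2])
E
```

```text
[526.62 160.42   0.15] [[0.9988740325177616, -2.224069536379318], [-0.36006384244097944, 0.9970281213550436], [-1.2042202959633528, -0.4669198221762656], [0.5915102078132861, 1.459637477996381]]
[527.55 160.53   0.14] [[0.6997770200023581, -2.225658789973295], [-0.9448649541396321, 0.8999162311268947], [-1.6408068694937583, -0.7492552799630801], [0.017214628431844403, 1.3627974888751737], [1.0811686418177828, -0.5070559562022936], [0.8074621480854773, 0.8333762760657919]]
[339.01 346.25] (335, 362)
[239.58 490.8 ] (248, 485)
[ 79.2  433.65] (92, 440)
[248.34 549.04] (250, 540)
[493.13 451.85] (487, 455)
[428.54 554.03] (425, 548)
```

```bash
python3 - <<'E'
from h import *
np.set_printoptions(precision=3,suppress=True)
a=-0.362-np.pi/2-.058
ctrl.move_l((530.3,-199,152),rot=down(a),vel=150)
ctrl.move_l((530.3,-199,92),vel=80)
ctrl.hold(.3)
s=sensors.read_state();print(s['grip_width'],s['force'],s['eef_pos'],s['wrist_torque'],s['t'])
p,d=optics.grab_frame('side'); crop('side',p,(300,150),80,70,8,f'pics/m_side.png')
p,d=optics.grab_frame('top'); crop('top',p,(355,195),80,70,8,f'pics/m_top.png')
E
```

```text
7.461108755636435 [-1.154 -0.329 -3.617] [ 530.616 -199.182   92.571] [-0.02  -0.047  0.021] 10.5
pics/m_side.png origin 260 115
pics/m_top.png origin 315 160
```

View pics/m_side.png

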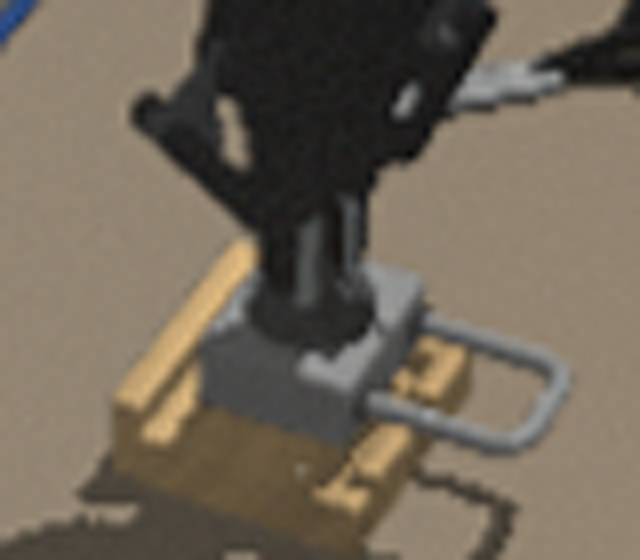

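View pics/m_top.png

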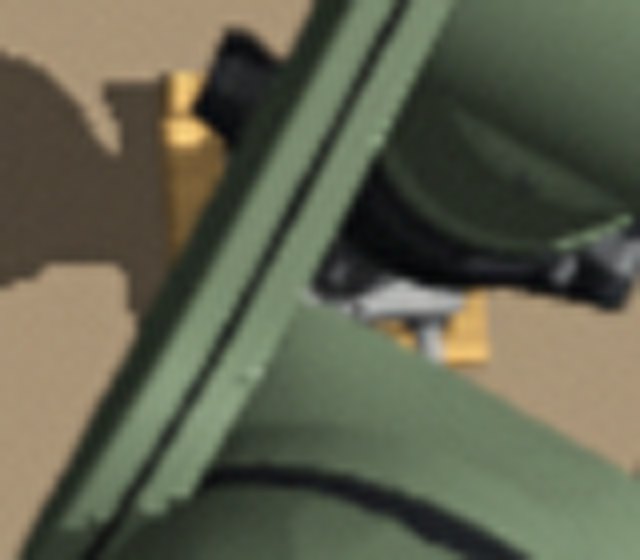

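```bash
python3 - <<'E'
from h import *
np.set_printoptions(precision=2,suppress=True)
z=30
S=[(425,288,-28,-32,28+z),(352,392,-28,32,28+z),(203,340,28,32,28+z),(350,443,-28,32,z),(203,402,28,32,z)]
o=[('side',px((260,115),8,a[:2]),a[2:]) for a in S]
r,e=fit(o,[528,-199,.1]);print(r,e.tolist())
B=[(116,398,52,46,34),(250,240,52,-46,34),(468,352,-40,-46,22),(347,505,-40,46,22)]
o=[('side',px((260,115),8,a[:2]),a[2:]) for a in B]
r,e=fit(o,[528,-199,.1]);print('block',r,e.tolist())
E
```

```text
[ 527.7  -199.15    0.09] [[1.123461627456095, -1.5663907873314997], [0.04206733162135379, -0.16348656567848252], [-0.6223559869731048, 0.004123340334132308], [0.04431621390318696, 1.3958636280279677], [-0.5817662180089087, 0.17877747126200916]]
block [ 528.45 -197.62    0.04] [[-0.9880498420116055, -0.660599226550886], [-0.8161549163765471, -0.3037438904739531], [1.3531023950141616, -0.2040278046289643], [0.4389589452463838, 0.9703639032913145]]
```

```bash
python3 - <<'E'
from h import *
np.set_printoptions(precision=3,suppress=True)
x,y=530.6,-198.2
ctrl.move_l((x,y,92),vel=60)
print(ctrl.move_l((x,y,74),vel=25,threshold=10))
s=sensors.read_state();print(s['force'],s['eef_pos'],s['wrist_torque'],s['t'])
p,d=optics.grab_frame('side'); crop('side',p,(300,150),80,70,8,f'pics/n_side.png')
E
```

```text
True
[-1.712  0.581  4.331] [ 530.384 -198.084   76.69 ] [0.057 0.116 0.023] 11.45
pics/n_side.png origin 260 115
```

View pics/n_side.png

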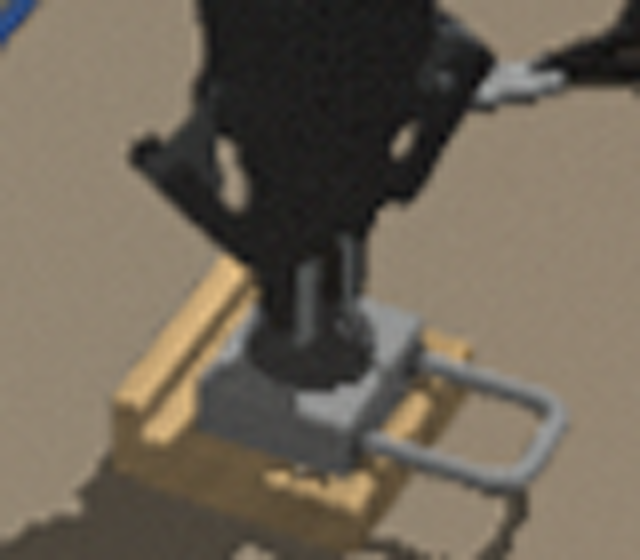

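```bash
python3 - <<'E'
from h import *
np.set_printoptions(precision=3,suppress=True)
x,y=530.6,-198.2
print(ctrl.move_l((x,y,73.5),vel=15,threshold=20))
ctrl.hold(.4)
s=sensors.read_state();print(s['force'],s['eef_pos'],s['wrist_torque'],s['t'])
a0=-0.362-np.pi/2-.058
for k in (.13,.26,.39,.52,.56,.52):
    ctrl.move_l((x,y,75.5),rot=down(a0+k),vel=40)
    s=sensors.read_state();print(k,s['force'],s['eef_pos'],s['wrist_torque'],s['t'])
ctrl.hold(.3)
p,d=optics.grab_frame('side'); crop('side',p,(300,150),80,70,8,f'pics/o_side.png')
E
```

```text
True
[-0.962  0.121  6.106] [ 530.466 -198.137   76.662] [ 0.062  0.126 -0.001] 12.1167
0.13 [-1.976  1.56   7.34 ] [ 530.917 -198.331   76.694] [ 0.225  0.407 -0.081] 12.4
0.26 [-1.332  1.343  6.018] [ 530.938 -198.211   76.685] [ 0.315  0.411 -0.044] 12.6833
0.39 [-2.722  2.025  6.113] [ 530.934 -198.108   76.666] [ 0.358  0.433 -0.017] 12.9667
0.52 [-2.235  2.1    6.177] [ 530.982 -198.007   76.656] [0.375 0.365 0.079] 13.25
0.56 [-1.449  2.271  6.479] [ 530.992 -198.028   76.702] [ 0.405  0.412 -0.006] 13.5
0.52 [-2.507  1.396  5.178] [ 531.105 -198.133   76.686] [0.296 0.362 0.009] 13.75
pics/o_side.png origin 260 115
```

View pics/o_side.png

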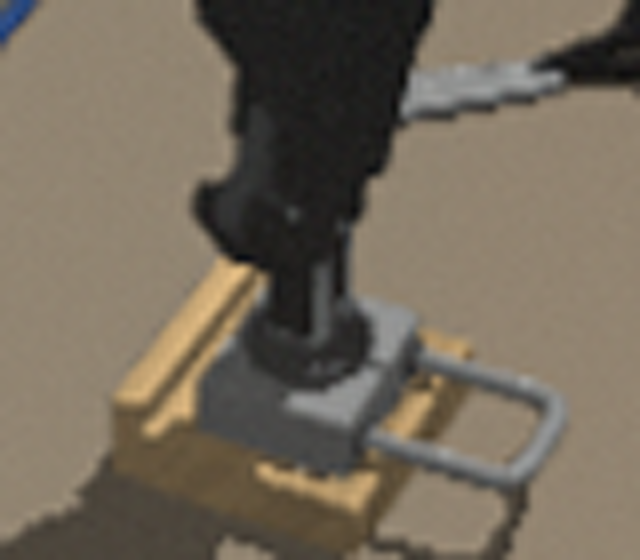

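```bash
python3 - <<'E'
from h import *
np.set_printoptions(precision=3,suppress=True)
x,y=530.8,-198.2
ctrl.gripper_to(40)
ctrl.move_l((x,y,160),vel=120)
c=ctrl.solve_ik((446.9,-204.9,160),down(.08)); e=ctrl.solve_ik((446.9,-204.9,160),down(.08-np.pi)); print(c,e,sensors.read_state()['q'])
best=min([q for q in(c,e) if q is not None],key=lambda q:abs(q[5]-sensors.read_state()['q'][5]))
ctrl.move_l((430,-30,200),vel=300)
s=sensors.read_state();print(s['force'],s['eef_pos'],s['t'])
for n in('side','top'):
    p,d=optics.grab_frame(n);np.save(f'q_{n}.npy',d); crop(n,p,(300,160) if n=='side' else (355,195),80,70,8,f'pics/q_{n}.png')
E
```

```text
[-0.606  0.135  1.839 -0.     1.168 -0.686] [-0.606  0.135  1.839 -0.     1.168  2.455] [-0.51   0.286  1.656 -0.     1.201  0.961]
[-0.124 -0.548 -0.953] [430.53  -30.635 199.812] 16.1917
pics/q_side.png origin 260 125
pics/q_top.png origin 315 160
```

View pics/q_side.png

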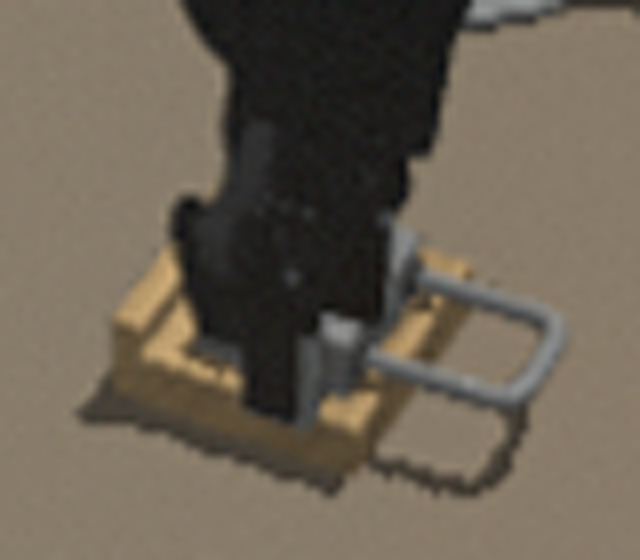

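View pics/q_top.png

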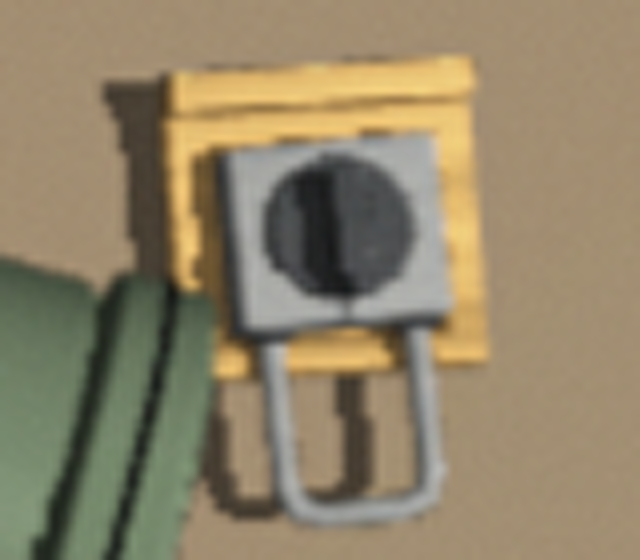

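```bash
python3 - <<'E'
from h import *
np.set_printoptions(precision=3,suppress=True)
T=[(228,152,28,32,42),(436,135,28,-32,42),(450,310,-28,-32,42),(245,330,-28,32,42)]
o=[('top',px((315,160),8,a[:2]),a[2:]) for a in T];r,e=fit(o,[530,-199,.08]);print(r,e.tolist())
B=[(183,378,-40,46,22),(488,360,-40,-46,22),(170,72,52,46,34),(472,55,52,-46,34)]
o=[('top',px((315,160),8,a[:2]),a[2:]) for a in B];rb,e=fit(o,[530,-199,.08]);print('block',rb,e.tolist())
d=np.load('q_top.npy');W=cloud('top',d).reshape(-1,3)
c,s=np.cos(r[2]),np.sin(r[2]);D=W[:,:2]-r[:2];L=np.c_[D[:,0]*c+D[:,1]*s,-D[:,0]*s+D[:,1]*c]
m=(abs(L[:,0])<25)&(abs(L[:,1])<28)&(np.hypot(*L.T)>24)&(W[:,2]<80)
A=np.c_[L[m],np.ones(m.sum())];print(m.sum(),np.linalg.lstsq(A,W[m,2],rcond=None)[0],np.median(W[m,2]))
k=(abs(L[:,0])<38)&(abs(abs(L[:,1])-41)<4)&(W[:,2]<80);print('rim',k.sum(),np.median(W[k,2]),W[k,2].mean())
q=(abs(L[:,0]+84)<2)&(abs(L[:,1])<18)&(W[:,2]<80);print('bow',W[q,2])
m=(np.hypot(*L.T)<24)&(W[:,2]>57)&(W[:,2]<80);print('bar',m.sum(),L[m].mean(0));w,v=np.linalg.eigh(np.cov(L[m].T));print(np.arctan(v[1,1]/v[0,1]))
E
```

```text
[ 530.655 -199.405    0.103] [[-0.47870393466331507, -0.5216932992314014], [0.15287649449010132, -0.5876774923192443], [0.7267944974283296, 0.699535207611234], [-0.4039526064613028, 0.3949222132739294]]
block [ 531.095 -198.917    0.078] [[0.1726088575089193, -0.025070393525510326], [-0.1627306868634264, 0.06445579675138902], [-0.11522586750805885, 0.013697321105524907], [0.10544103834286034, -0.05277648626173459]]
176 [ 0.     0.003 42.165] 42.30261802196102
rim 173 22.16578239544105 21.275131147432305
bow [33.447 31.45  36.226 35.68  32.817 29.815 35.824 33.826 33.666 34.236
 29.171 32.173 30.623 34.521 37.146 31.899 33.059 35.699 33.523 38.021
 34.198 34.127 31.537 31.878 32.146 -3.377  1.203 -1.314 -0.75  30.41 ]
bar 69 [-1.015  0.232]
0.01091111047788182
```

```bash
python3 - <<'E'
from h import *
np.set_printoptions(precision=3,suppress=True)
P=np.array([447.1,-205.8]);a=.085
ctrl.move_ptp((P[0],P[1],130),down(a))
ctrl.gripper_to(30,60)
print(ctrl.move_l((P[0],P[1],46),vel=60,threshold=6))
s=sensors.read_state();print(s['force'],s['eef_pos'],s['q'],s['t'])
p,d=optics.grab_frame('side'); crop('side',p,(320,170),80,70,8,f'pics/r_side.png')
E
```

```text
False
[-0.241  0.625  0.323] [ 447.493 -206.047   46.467] [-0.607  0.321  1.899  0.     0.921 -0.692] 19.7583
pics/r_side.png origin 280 135
```

View pics/r_side.png

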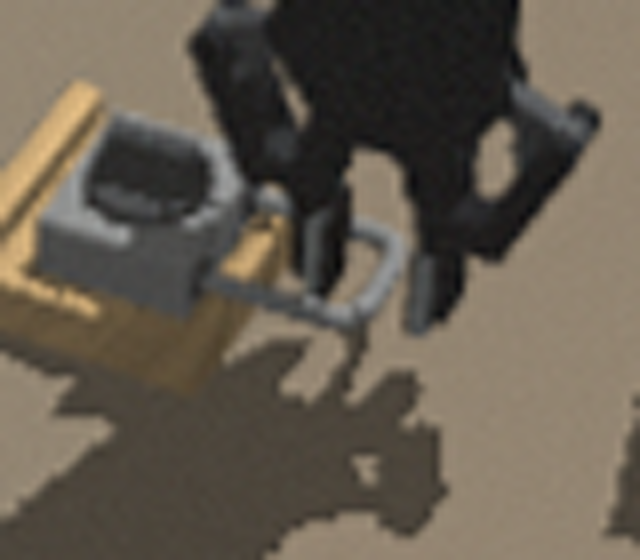

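One finger is inside the window at (325,270) and one is outside at (430,300), with the bow at (375,270) between them. I'll close and pull.

```bash
python3 - <<'E'
from h import *
np.set_printoptions(precision=3,suppress=True)
P=np.array([447.3,-205.9]);u=np.array([np.cos(.085),np.sin(.085)])
ctrl.gripper_to(3,50)
s=sensors.read_state();print(s['grip_width'],s['force'],s['eef_pos'])
for k in (6,12,17,20,22):
    q=P-u*k; h=ctrl.move_l((q[0],q[1],46),vel=30,threshold=20)
    s=sensors.read_state();print(k,h,s['force'],s['eef_pos'],s['t'])
    if h: break
ctrl.hold(.3)
p,d=optics.grab_frame('side'); crop('side',p,(320,170),80,70,8,f'pics/s_side.png')
E
```

```text
5.672757920295025 [-1.473  1.384  1.611] [ 446.958 -205.562   46.144]
6 False [3.124 2.72  2.119] [ 441.785 -206.407   46.287] 20.4917
12 False [2.41  2.737 1.454] [ 435.359 -207.013   46.109] 20.8417
17 False [1.315 1.411 1.06 ] [ 430.198 -207.448   46.006] 21.1583
20 False [2.378 2.263 1.698] [ 427.266 -207.693   46.017] 21.4083
22 False [ 7.577  3.51  -0.337] [ 427.017 -207.814   46.421] 21.6583
pics/s_side.png origin 280 135
```

View pics/s_side.png

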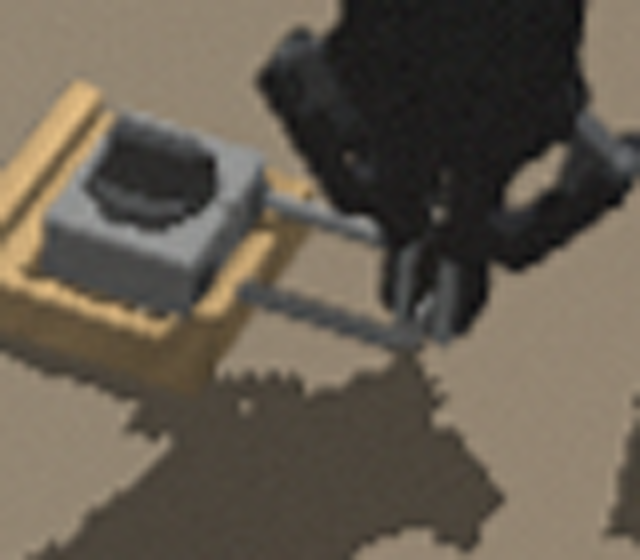

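```bash
python3 - <<'E'
from h import *
np.set_printoptions(precision=3,suppress=True)
ctrl.gripper_to(30,80)
s=sensors.read_state()['eef_pos']
ctrl.move_l((s[0],s[1],150),vel=120)
ctrl.move_l((430,-30,200),vel=300)
p,d=optics.grab_frame('top');np.save('t.npy',d); crop('top',p,(355,195),80,70,8,f'pics/t_top.png')
print(sensors.read_state()['t'])
E
```

```text
pics/t_top.png origin 315 160
24.2
```

View pics/t_top.png

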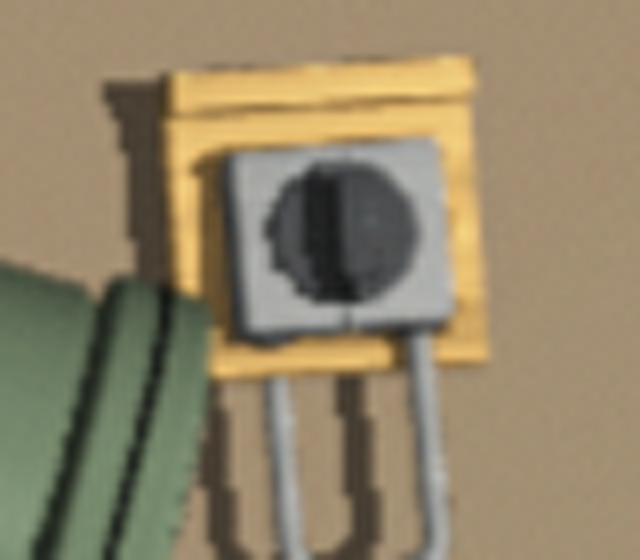

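```bash
python3 - <<'E'
from h import *
np.set_printoptions(precision=3,suppress=True)
T=[(235,155,28,32,42),(440,138,28,-32,42),(452,320,-28,-32,42),(245,335,-28,32,42)]
o=[('top',px((315,160),8,a[:2]),a[2:]) for a in T];r,e=fit(o,[530,-199,.08]);print(r)
d=np.load('t.npy');W=cloud('top',d).reshape(-1,3)
r[2]=.08
c,s=np.cos(r[2]),np.sin(r[2]);D=W[:,:2]-r[:2];L=np.c_[D[:,0]*c+D[:,1]*s,-D[:,0]*s+D[:,1]*c]
m=(np.hypot(*L.T)<24)&(W[:,2]>57)&(W[:,2]<80);print('bar',m.sum(),L[m].mean(0),W[m].mean(0));w,v=np.linalg.eigh(np.cov(L[m].T));print(np.arctan(v[1,1]/v[0,1]))
q=(L[:,0]<-60)&(L[:,0]>-130)&(abs(L[:,1])<12)&(W[:,2]>22)&(W[:,2]<50);print('bow',q.sum(),L[q].mean(0),W[q,2].mean())
m=(abs(L[:,0])<25)&(abs(L[:,1])<28)&(np.hypot(*L.T)>24)&(W[:,2]<80);print(np.median(W[m,2]))
E
```

```text
[ 529.091 -200.383    0.084]
bar 69 [-0.206 -0.183] [ 528.9   -200.582   62.467]
-0.0013018204906930747
bow 34 [-100.716    1.081] 32.65492189819788
42.05962406129399
```

```bash
python3 - <<'E'
from h import *
np.set_printoptions(precision=3,suppress=True)
x,y=529.0,-199.2; R=down(.08-np.pi/2)
ctrl.move_ptp((x,y,150),R)
ctrl.gripper_to(36,100)
print(ctrl.move_l((x,y,76.5),vel=80,threshold=6),sensors.read_state()['eef_pos'])
ctrl.gripper_to(3,110)
s=sensors.read_state();print(s['grip_width'],s['force'],s['t'])
ctrl.move_l((x,y,235),vel=60); ctrl.hold(1.0)
s=sensors.read_state();print(s['grip_width'],s['force'],s['eef_pos'],s['wrist_torque'],s['t'])
p,d=optics.grab_frame('side');np.save('u.npy',d); crop('side',p,(320,120),110,90,7,f'pics/u_side.png')
p,d=optics.grab_frame('top');cv2.imwrite('pics/u_top.png',p[:,:,::-1])
E
```

```text
False [ 529.556 -199.534   77.124]
6.110174446087792 [-1.611  1.424  6.084] 27.0833
6.219341297223269 [-0.584 -0.175 -3.742] [ 529.002 -199.19   235.003] [ 0.044 -0.054 -0.008] 30.875
pics/u_side.png origin 265 75
```

View pics/u_side.png

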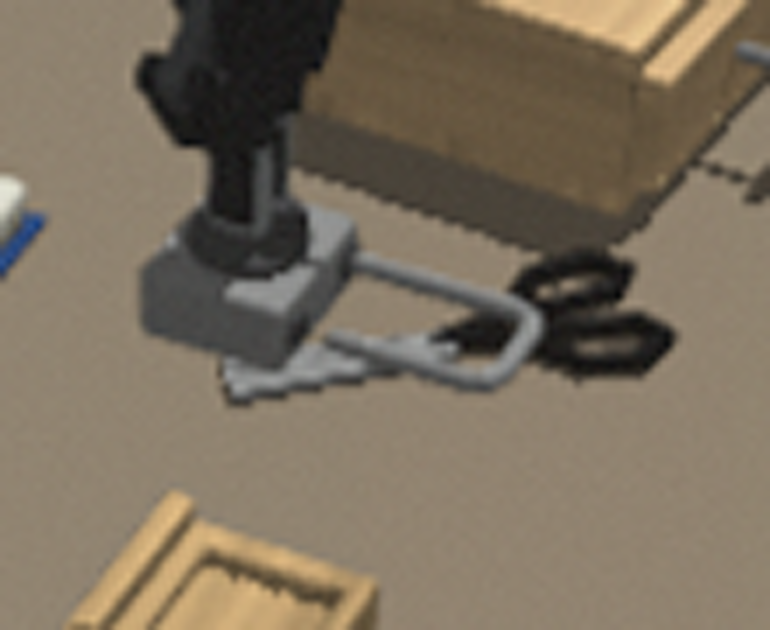

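View pics/u_top.png

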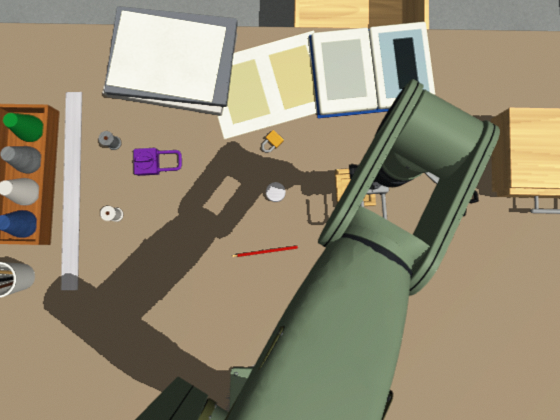

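The lock is up, level and open, with its underside at about 172 mm. The tin, spools, key lock and pencil are in their original places. Handing in.

```bash
python3 - <<'E'
from h import *
s=sensors.read_state();print(s['qvel'],s['grip_width'],s['t'])
ctrl.finish_job()
E
```

```text
[ 7.52114538e-04  3.09934113e-05  5.96746307e-04 -5.09099750e-04
 -5.19274325e-04  2.60583143e-04] 6.677090443765846 30.975
the job is handed in; nothing more can be done
```

I handed the job in at about 31 s. The lock was held by its dial bar, with its underside about 172 mm above the table, shackle out and the arm still.

I gripped the steel lock by its bar, pressed it into the recess of the farther block and turned the dial one click onto the mark. Then I pulled the shackle to its stop, gripped the bar again and lifted.

- **Seating:** after the turn the lock's top face measured 42.2 mm above the table (42 expected), level, and within about 1 mm of the recess centre. The tool height was the same before and after the turn.
- **Dial:** it measured 0.01 rad from the mark.
- **Shackle:** the bow sat about 101 mm from the lock's centre after the pull, so it was about 17 mm out. The pulling force rose at the end, as at a stop. It still looked fully out after the lift, but I did not measure it again there.
- **Bystanders:** none looked moved in the last pictures, but in the top view the arm partly covered the shears. I judged this by eye only.

The two cameras disagreed by up to about 3.5 mm on some positions. The fit in the recess came out fine all the same.

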